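# Open the vent cap of a dressing canister

### The job

Get the white canister ready for tapping: flip the red tab up and well back until it stands clear of the blue screw cap, then unscrew the cap counter-clockwise until it comes to its stop, a bit over a third of a turn. Leave the tab open, and do not turn the cap while the tab is still over it or disturb the things standing around.

Things in the scene. Friction and masses are not known exactly. Their poses are not given: they have to be found in the camera images.
- canister: White plastic canister, x 160 (depth), y 120, z 185 mm; heavy, does not move. Origin: centre of its underside, on the table; front is -x. Its front upper edge is a flat slope of 32 degrees from x=14, z=185 mm down to x=-80, z=126 mm; the closure stands square on it, so the cap's axis leans 32 degrees to the front: (-0.530, 0, 0.848) in this frame. Handle behind on the top, to z=221 mm.
- cap (a joint): Turn of the blue screw cap, rad. 0 = tight; grows counter-clockwise seen from above the cap (unscrewing) to a stop at 2.3. Starts at 0 to 0.2. Stays where it is left; takes about 0.1 N m to turn. The cap rises 1.8 mm per rad along its axis.
- cap_grip (a point): On the cap's axis, 14 mm above its underside, 12 mm below its top: the height to grip. z = cap axis; turns with the cap; the white bar mark on the top is at -x. The cap is round, ribbed, 42 mm across, 26 mm high, its underside 18 mm above the slope. Beside it stands only the tab's grey hinge bracket, uphill: from 32 mm off the axis, 37 mm wide, 19 mm high above the slope.
- tab (a joint): Opening of the red flip-top tab, rad. 0 = closed, lying over the cap parallel to the slope; grows as its free end is lifted up and back over the hinge; stop at 1.9 (lip then behind the cap, above the canister's top). Starts at 0 to 0.1. Stiff hinge (about 0.035 N m): the tab stays where it is left.
- tab_lip (a point): Middle of the lip at the red tab's free end: 22 mm wide (y, along the hinge line), 22 long, 13 thick. The tab, 22 wide and 7 thick, rises from the hinge behind the cap, bends and runs over it; from the hinge line the lip is 84 mm along the tab's own -x (downhill when closed) and 43.5 mm along its z (out of its top). Closed, it hangs free, 46 mm from the cap's axis, 49 mm above the slope.
- tab_hinge (a point): Middle of the tab's hinge line, fixed on the canister, 38 mm uphill of the cap's axis and 12 mm above the slope. The hinge line is parallel to the canister's y axis; axes as the canister's.
- label_roll: White roll of paper labels standing on end, loose, about 80 mm across, 42 mm high, to the right of the canister. Bystander. Origin: its underside.
- salt_shaker: Clear salt shaker with a grey top, loose, 44 mm across, 90 mm high, in front of the canister to the left. Bystander. Origin: centre of its underside.
- wipes_tub: Round white and blue wipes tub, loose, 70 mm across, 142 mm high, to the left of the canister. Bystander. Origin: centre of its underside.
- tape_roll: Brown roll of packing tape lying flat, loose, 96 mm across, 48 mm high, near the front edge of the table. Bystander. Origin: centre of its underside.

How it is judged (in metres and radians):
On the way, in this order (a step that is already met when the one before it is completed fails the run):
1. the red tab is flipped up and back, clear of the cap (at least 1.4 rad open) (value of joint tab above 1.4 rad), for 0.2 s.
2. the cap is unscrewed to its stop (at least 2.0 of 2.3 rad) (value of joint cap above 2 rad), for 0.2 s.
At the end, for the whole second after the job is handed in: The cap is turned to at least 2.0 rad (stop at 2.3), the tab still stands open by at least 1.3 rad, and both are at rest (value of joint tab above 1.3 rad and value of joint cap above 2 rad and velocity of joint cap between -0.05 and 0.05 rad/s and velocity of joint tab between -0.05 and 0.05 rad/s); the robot touches nothing.
It fails at once if the cap is turned while the tab is still over it (cap beyond 0.4 rad with the tab less than 1.0 rad open) (value of joint cap above 0.4 rad and value of joint tab below 1 rad).
It fails at once if a bystander is pushed away by more than 30 mm or tipped over (distance of any of label_roll, salt_shaker, wipes_tub, tape_roll from where it was at the start of the episode above 0.03 m or angle between any of wipes_tub, salt_shaker's own z axis and vertical above 0.5 rad).
It also fails if it takes over 54 s, if anything falls off the work surface, if the arm or the gripper's body presses on something with over 40 N, if the wrist force passes 120 N, or if a joint passes its speed limit or range.

### The arm

A 6-joint arm with a two-finger parallel gripper is mounted at the origin on a cart in front of the work surface, level with it; the furniture and walls round the work are solid. World frame = base frame: x ahead of the robot, y to its left, z up, the work surface at z = 0. Lengths are in m, angles in degrees, forces in N, time in s.
With the tool pointing down it reaches from about 0.325 to 0.775 m from the base axis. Payload 5.5 kg.
Tool frame: the origin (TCP) lies at the centre of the arm's flange, where the gripper is bolted on; the fingertips stand 182 mm ahead of it and the grasp point (between the pads) lies 163 mm ahead of it; z points along the fingers, y is the line along which they close (so a half turn about z gives the same grasp; the last joint's range is limited). The gripper opens to 88 mm and grips with 3 to 60 N. Pads are 20 mm wide; open, the fingers measure 115 mm over their backs; the gripper's body (75 mm by 178 mm) begins 61 mm behind the grasp point.
Start: joints at [-80.254, 5.22, 70.514, -0, 104.267, -3.249], TCP at [0.135, -0.585, 0.405] pointing down, gripper open.
Joint ranges: [-164.24, 164.24], [-49.07, 125.15], [9.68, 141.18], [-86.29, 266.29], [3.28, 154.24], [-151.56, 151.56]. Speed limits (degrees/s): [147.25, 147.25, 172.46, 180, 180, 180].

### API

Orientations are given as [roll, pitch, yaw] about the fixed x, y, z axes, in that order (R = Rz(yaw) Ry(pitch) Rx(roll)).
In Python, from station import r gives the robot as it stands. The module is installed in compiled form; this text tells all that it offers. Calls block until the motion is done:
- r.reach(position, orientation): joint-space move of the TCP to a pose.
- r.servo_line(position, rotation=None, speed=0.15): straight line of the TCP; rotation=None keeps the orientation; speed is the mean speed in m/s.
- r.move_joints(angles): joint-space move.
- r.let_go() and r.grab(squeeze=None): open the fingers fully, or close them until they stop; squeeze is the grip in N (None keeps the last).
- r.wait(seconds).
- r.inverse_kinematics(position, orientation): joint angles nearest the present ones, or None.
- r.sense(): the state.
- r.snapshot(name): name is "scene" or "side" or "wrist"; returns a dict with "frame" (420x560x3 uint8, red, green, blue), "fx", "fy", "cx", "cy" (pixels), "R" (3x3) and "t" (3): a world point X has camera coordinates R X + t. Camera axes: x right, y down, z forward; pixel columns grow to the right and rows downward; lengths in m; the calibration is good to about 2 mm. A picture is of the moment at which its call begins. There is no depth.
A pose or a line that the arm cannot do raises r.IKError and nothing moves.
- r.hand_in(): hands the job in; it is judged then, once.
The state is a dict: "clock": time; "joints": joint angles; "joint_vel": joint speeds; "joint_torque": joint torques, N m; "tcp_pos": TCP position; "orientation": TCP orientation; "contact_force": force on the tool from outside, world axes, zero at the start; "torque": the same for the moment, N m; "opening": finger opening in m; "gripper_force": force on a finger pad.
Only numpy, scipy, OpenCV 4.12 (cv2) and the standard library are available. Lean on these libraries where they do the work, as an engineer would, in place of code of your own. Each camera call takes 0.05 s, during which the arm holds its last target. There are 200 camera calls.

## Working session

There is one attempt and no reset: what is moved stays moved. The work goes in short steps, each a Python script; the robot and the scene stay as the last script left them, time stands still between calls to the robot, and variables do not carry over. Pictures are saved under pics/ and viewed, at most 10 in all, crops included, and the job is handed in when it is done.

```bash
mkdir -p pics
python3 - <<'E'
from station import r
import cv2,numpy as np,pickle
d={}
for n in ("scene","side"):
    s=r.snapshot(n); d[n]=s; cv2.imwrite(f"pics/{n}0.png",s["frame"][:,:,::-1])
    print(n,s["fx"],s["fy"],s["cx"],s["cy"],np.round(-np.array(s["R"]).T@s["t"],3),np.round(np.array(s["R"])[2],2))
pickle.dump(d,open("s0.pkl","wb"))
print(r.sense()["clock"],r.sense()["opening"])
E
```

```text
scene 391.13982705255916 391.13982705255916 279.211110083907 209.25315498262384 [-0.05   0.687  0.611] [ 0.64 -0.57 -0.52]
side 541.5910569807894 541.5910569807894 273.4670877007009 213.943691466187 [ 0.403 -0.733  0.649] [ 0.13  0.85 -0.51]
0.1 0.08772101196371215
```

View pics/scene0.png

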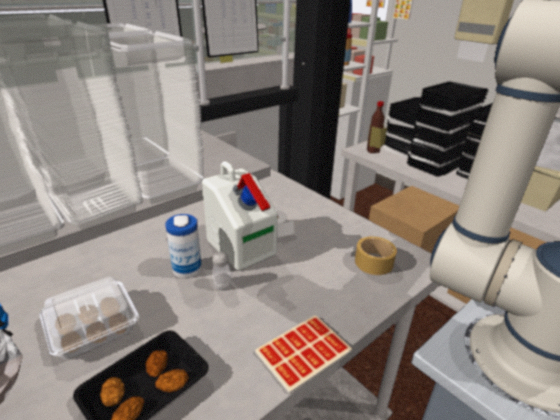

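View pics/side0.png

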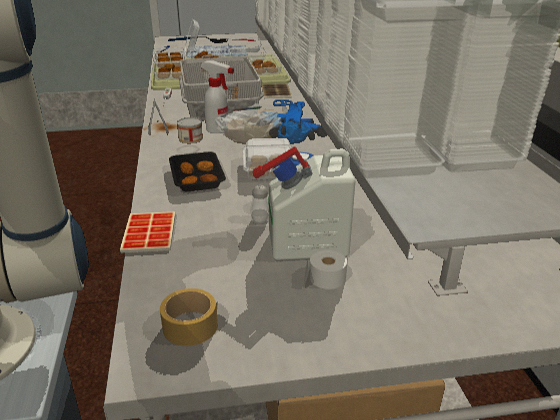

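Run:
```python
import cv2,numpy as np
a=cv2.imread("pics/scene0.png")[150:280,190:290]; b=cv2.imread("pics/side0.png")[140:270,250:360]
f=lambda i:cv2.resize(i,None,fx=3.8*1,fy=3.8,interpolation=cv2.INTER_CUBIC)
o=np.hstack([f(a),f(b)]); print(o.shape); cv2.imwrite("pics/crop.png",o)
```

```text
(494, 798, 3)
```

View pics/crop.png

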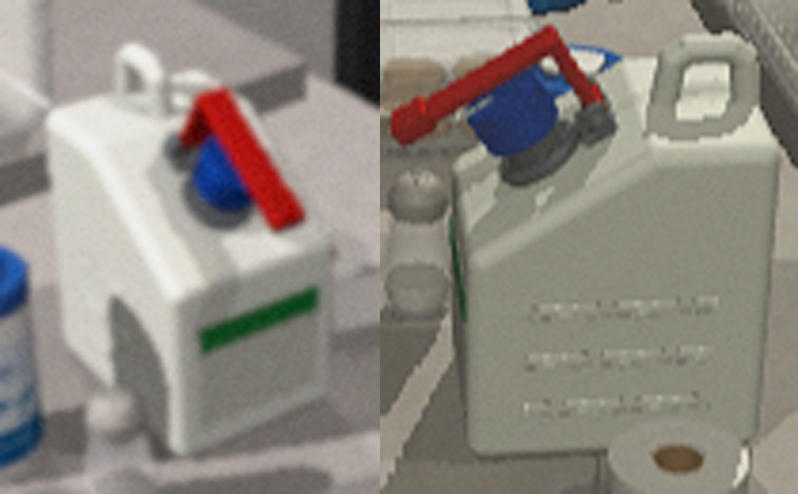

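```bash
cat > geo.py <<'E'
import numpy as np
from scipy.spatial.transform import Rotation as Ro
d=np.array([-.848,0,-.530]); n=np.array([-.530,0,.848]); Y=np.array([0,1.,0])
top=np.array([.014,0,.185])
def slope(s,h,y=0,S=.0555): # s downhill of the cap axis
    return top+d*(S+s)+n*h+Y*y
def lip(th,S=.0555,a=.084,b=.0435,y=0):
    # rotate closed offset about hinge; opening lifts the free end
    c,k=np.cos(th),np.sin(th)
    return slope(-.038,.012,y,S)+d*(a*c-b*k)+n*(a*k+b*c)
def W(p,P): # P=x,y,yaw
    return Ro.from_euler('z',P[2]).apply(p)+[P[0],P[1],0]
def proj(s,X):
    c=np.array(s["R"])@X+np.array(s["t"]); return np.array([s["fx"]*c[0]/c[2]+s["cx"],s["fy"]*c[1]/c[2]+s["cy"]])
E
cat > fit.py <<'E'
import pickle,numpy as np
from geo import *
from scipy.optimize import least_squares
D=pickle.load(open("s0.pkl","rb"))
f=lambda *a:(lambda q:np.array(a,float))
A=[(f(-.08,.06,0),180,452),(f(-.08,-.06,0),325,398),(f(-.08,.06,.126),175,297),(f(-.08,-.06,.126),328,240),
 (lambda q:lip(q[4],q[3]),287,215),(f(.08,.06,0),68,350)]
B=[(f(-.08,-.06,0),473,450),(f(-.08,-.06,.126),473,257),(f(.014,-.06,.185),652,155),(f(.08,-.06,.185),778,150),(f(.08,-.06,0),755,445),
 (lambda q:lip(q[4],q[3]),412,118),(lambda q:slope(-.038,.012,-.018,q[3]),598,118)]
def res(q):
    o=[(proj(D["scene"],W(g(q),q))-[190+u/3.8,150+v/3.8]) for g,u,v in A]+[(proj(D["side"],W(g(q),q))-[250+(u-380)/3.8,140+v/3.8]) for g,u,v in B]
    return np.array(o).ravel()
for yaw in (0,):
    s=least_squares(res,[.6,.1,yaw,.055,.05],loss="soft_l1")
    print(s.cost,np.round(s.x,4),np.degrees(s.x[2])); print(np.round(res(s.x).reshape(-1,2),1).tolist())
np.save("P.npy",s.x)
for nm,p in (("lip",lip(s.x[4],s.x[3])),("hinge",slope(-.038,.012,0,s.x[3])),("grip",slope(0,.032,0,s.x[3]))): print(nm,np.round(W(p,s.x),4))
E
python3 fit.py
```

```text
21.139897425298003 [ 0.6254  0.2184 -0.0607  0.0577  0.0018] -3.48049257287157
[[-0.5, 3.6], [1.7, -0.3], [-1.0, 0.3], [2.0, -1.0], [-2.1, -1.6], [-3.2, -1.7], [-1.6, 3.8], [-1.8, 1.4], [0.4, -1.2], [1.5, -1.5], [0.9, 0.7], [-0.5, 1.0], [-0.7, -0.5]]
lip [0.5222 0.2247 0.1773]
hinge [0.6163 0.219  0.1847]
grip [0.5736 0.2216 0.1816]
```

```bash
cat >> geo.py <<'E'
def rpy(z,y,P): # tool z,y axes in the canister frame -> world roll,pitch,yaw
    M=Ro.from_euler('z',P[2]).as_matrix()@np.c_[np.cross(y,z),y,z]
    return Ro.from_matrix(M).as_euler('xyz',degrees=True)
def tabpose(th,phi,P,sg,back=0.,out=.006):
    g=lip(th,P[3]); h=slope(-.038,.012,0,P[3])
    u=lip(th,P[3],.084+out)-g   # a bit outward along the lip
    z=np.array([np.cos(phi),0,-np.sin(phi)])
    return W(g+u-z*(.163+back),P),rpy(z,sg*Y,P)
def cappose(al,h,P,sg): # al: turn of the finger line about +n from y, h grasp height above slope
    y=sg*(np.cos(al)*Y+np.sin(al)*np.cross(n,Y))
    return W(slope(0,h+.163,0,P[3]),P),rpy(-n,y,P)
E
python3 - <<'E'
from station import r
from geo import *
P=np.load("P.npy")
ik=lambda p:(lambda q:None if q is None else np.round(q,0).tolist())(r.inverse_kinematics(list(p[0]),list(p[1])))
for sg in (1,-1):
  for ph in (10,25,40): print(sg,ph,ik(tabpose(0,np.radians(ph),P,sg)),ik(tabpose(0,np.radians(ph),P,sg,.07)))
  for ph in (80,95,105): print("end",sg,ph,ik(tabpose(1.85,np.radians(ph),P,sg)))
  for al in (-40,0,40): print("cap",sg,al,ik(cappose(np.radians(al),.037,P,sg)),ik(cappose(np.radians(al),.1,P,sg)))
E
```

```text
1 10 None None
1 25 [42.0, -37.0, 132.0, -60.0, 48.0, -17.0] [51.0, -47.0, 134.0, -59.0, 60.0, -20.0]
1 40 [37.0, -33.0, 122.0, -37.0, 55.0, -38.0] [43.0, -41.0, 122.0, -38.0, 65.0, -38.0]
end 1 80 [18.0, 9.0, 63.0, -4.0, 99.0, -70.0]
end 1 95 [15.0, 22.0, 47.0, 2.0, 116.0, -71.0]
end 1 105 [14.0, 32.0, 35.0, 6.0, 127.0, -70.0]
cap 1 -40 [26.0, -17.0, 102.0, -16.0, 67.0, -18.0] [28.0, -21.0, 100.0, -17.0, 74.0, -17.0]
cap 1 0 [26.0, -17.0, 102.0, -16.0, 67.0, -58.0] [28.0, -21.0, 100.0, -17.0, 74.0, -57.0]
cap 1 40 [26.0, -17.0, 102.0, -16.0, 67.0, -98.0] [28.0, -21.0, 100.0, -17.0, 74.0, -97.0]
-1 10 None None
-1 25 None None
-1 40 [37.0, -33.0, 122.0, -37.0, 55.0, 142.0] [43.0, -41.0, 122.0, -38.0, 65.0, 142.0]
end -1 80 [18.0, 9.0, 63.0, -4.0, 99.0, 110.0]
end -1 95 [15.0, 22.0, 47.0, 2.0, 116.0, 109.0]
end -1 105 [14.0, 32.0, 35.0, 6.0, 127.0, 110.0]
cap -1 -40 None None
cap -1 0 [26.0, -17.0, 102.0, -16.0, 67.0, 122.0] [28.0, -21.0, 100.0, -17.0, 74.0, 123.0]
cap -1 40 [26.0, -17.0, 102.0, -16.0, 67.0, 82.0] [28.0, -21.0, 100.0, -17.0, 74.0, 83.0]
```

Run:
```python
from station import r
from geo import *
import cv2,pickle
P=np.load("P.npy")
p,o=tabpose(0,np.radians(40),P,1,.09)
q=np.array(r.inverse_kinematics(list(p),list(o)))
j=np.array(r.sense()["joints"])
m=q.copy(); m[0]=j[0]; r.move_joints(list(m))   # fold first, then swing
r.move_joints(list(q))
s=r.snapshot("wrist"); pickle.dump(s,open("w1.pkl","wb"))
f=s["frame"][:,:,::-1].copy()
for t in (0,0.1):
    for y in (-.011,.011): cv2.circle(f,tuple(int(v) for v in proj(s,W(lip(t,P[3],.095,.0435,y),P))),2,(0,255,0),-1)
cv2.imwrite("pics/w1.png",f); e=r.sense(); print(e["clock"],e["tcp_pos"],p)
```

```text
4.2583 [0.32392692 0.23642335 0.33655497] [0.32368183 0.23676917 0.33655742]
```

View pics/w1.png

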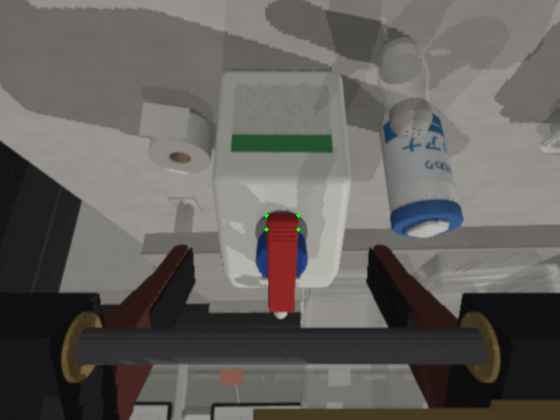

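The wrist view shows the red lip at about (283, 214), with its corners within 1-3 px of the predicted green dots. The pose fit is good to about 2 mm, and the fingers straddle the lip symmetrically.

Run:
```python
from station import r
from geo import *
import cv2
P=np.load("P.npy"); T0=.02
def go(f,th,phi,back=0,**k):
    p,o=tabpose(th,np.radians(phi),P,1,back); f(list(p),list(o),**k)
go(r.servo_line,T0,40,speed=.15)
e=r.sense(); print(np.round(e["contact_force"],1))
r.grab(6); e=r.sense(); print("open",e["opening"],e["gripper_force"],np.round(e["contact_force"],1))
if not .018<e["opening"]<.027: raise SystemExit
N=9; fm=0
for i in range(1,N+1):
    a=i/N; go(r.servo_line,T0+a*(1.85-T0),40+65*a,speed=.15)
    e=r.sense(); print(i,round(e["opening"],4),np.round(e["contact_force"],1))
    if np.linalg.norm(e["contact_force"])>40: break
s=r.snapshot("side"); cv2.imwrite("pics/s2.png",cv2.resize(s["frame"][60:270,200:440,::-1],None,fx=2.5,fy=2.5)); print(e["clock"])
```

```text
[-0.3  0.7  0.1]
open 0.022119299757626668 6.001608381047845 [-0.1  2.  -0.9]
1 0.0221 [1.7 3.  0.5]
2 0.0219 [0.3 3.6 1.2]
3 0.0217 [-2.3  3.5  1.8]
4 0.0219 [-1.3  2.7  2.7]
5 0.0219 [-0.1  2.   2.5]
6 0.0222 [ 0.8  1.5 -1. ]
7 0.022 [ 1.2  1.6 -3.4]
8 0.0222 [ 0.9 -1.  -3.4]
9 0.0221 [-0.2 -3.5 -5.9]
9.7417
```

View pics/s2.png

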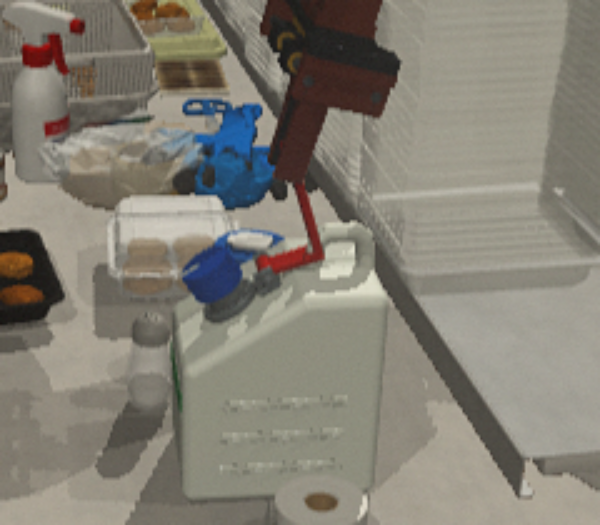

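The side view shows the tab standing fully open. It runs from the hinge back over the canister's top, with the lip up in the fingers at about (300, 180). Next I release it and line up over the cap.

Run:
```python
from station import r
from geo import *
import cv2
P=np.load("P.npy")
r.let_go()
p,o=tabpose(1.85,np.radians(105),P,1,.08); r.servo_line(list(p),speed=.2)
p,o=cappose(np.radians(-37),.14,P,1); r.reach(list(p),list(o))
s=r.snapshot("wrist"); f=s["frame"][:,:,::-1].copy()
hsv=cv2.cvtColor(f,cv2.COLOR_BGR2HSV)
c=proj(s,W(slope(0,.044,0,P[3]),P)); print("pred top centre",c)
rim=[proj(s,W(slope(.021*np.cos(a),.044,.021*np.sin(a),P[3]),P)) for a in np.linspace(0,6.28,60)]
cv2.polylines(f,[np.int32(rim)],True,(0,255,0),1)
cv2.imwrite("pics/w3.png",f); print(r.sense()["clock"],np.round(r.sense()["contact_force"],1))
```

```text
Traceback (most recent call last):
station.IKError: the arm cannot follow that straight line within its joint ranges
```

Run:
```python
from station import r
from geo import *
import cv2
P=np.load("P.npy")
for b in (.065,.05,.04):
    try:
        p,o=tabpose(1.85,np.radians(105),P,1,b); r.servo_line(list(p),speed=.2); print("back",b); break
    except r.IKError: pass
else: raise SystemExit
p,o=cappose(np.radians(-37),.14,P,1); r.reach(list(p),list(o))
s=r.snapshot("wrist"); f=s["frame"][:,:,::-1].copy()
print("pred top centre",proj(s,W(slope(0,.044,0,P[3]),P)))
rim=[proj(s,W(slope(.021*np.cos(a),.044,.021*np.sin(a),P[3]),P)) for a in np.linspace(0,6.28,60)]
cv2.polylines(f,[np.int32(rim)],True,(0,255,0),1)
cv2.imwrite("pics/w3.png",f); print(r.sense()["clock"],np.round(r.sense()["contact_force"],1))
```

```text
back 0.065
pred top centre [281.33599473 217.32123426]
12.8167 [0.1 0.4 1. ]
```

View pics/w3.png

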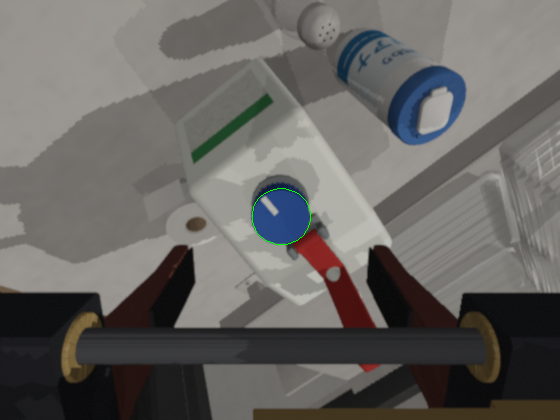

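The wrist view shows the cap top at (281, 217), exactly under the predicted rim. Its white mark is at (269, 206), and the tab lies back clear of it, from (310, 245) to (370, 365). Next I grip and unscrew.

Run:
```python
from station import r
from geo import *
import cv2
P=np.load("P.npy")
A=np.radians(37); h=.037; turned=0
def pose(al,h): p,o=cappose(al,h,P,1); return list(p),list(o)
def show(t): e=r.sense(); print(t,round(e["clock"],2),round(e["opening"],4),np.round(e["contact_force"],1),np.round(e["torque"],2)); return e
r.servo_line(pose(-A,h)[0],speed=.12)
e=show("down")
if np.linalg.norm(e["contact_force"])>12: raise SystemExit
for k in range(2):
    r.grab(25); e=show("grab")
    if not .035<e["opening"]<.046: raise SystemExit
    for al in np.linspace(-A,A,4)[1:]:
        h+=.0018*2*A/3; r.reach(*pose(al,h)); show(round(np.degrees(al)))
    r.let_go()
    if k==0: r.reach(*pose(-A,h)); show("back")
r.servo_line(pose(A,.14)[0],speed=.15); r.reach(*pose(-A,.14))
s=r.snapshot("wrist"); cv2.imwrite("pics/w4.png",s["frame"][:,:,::-1]); show("end")
```

```text
down 13.82 0.0882 [ 0.9 -0.4  0.1] [-0.    0.05 -0.04]
grab 14.6 0.0415 [-1.9 -0.5  0.8] [-0.15  0.19 -0.06]
-12 15.09 0.0417 [-1.9 -1.6  1. ] [-0.13  0.27 -0.02]
12 15.58 0.0414 [-0.9 -0.1  0.7] [-0.01  0.34  0.03]
37 16.07 0.0417 [-1.4  1.2  0.6] [0.21 0.52 0.14]
back 18.11 0.0879 [-0.5  0.4 -0.2] [-0.03  0.14 -0.  ]
grab 18.88 0.0414 [-1.8 -0.8  0.3] [-0.13  0.24 -0.06]
-12 19.38 0.0416 [-0.8  0.1  0.7] [-0.1   0.25  0.05]
12 19.87 0.0418 [-1.6 -0.1  0.8] [0.08 0.31 0.08]
37 20.36 0.0415 [ 3.2  2.7 -2.1] [ 0.63 -0.26  0.1 ]
end 23.25 0.0877 [ 0.7 -0.4 -0.5] [ 0.07  0.1  -0.02]
```

View pics/w4.png

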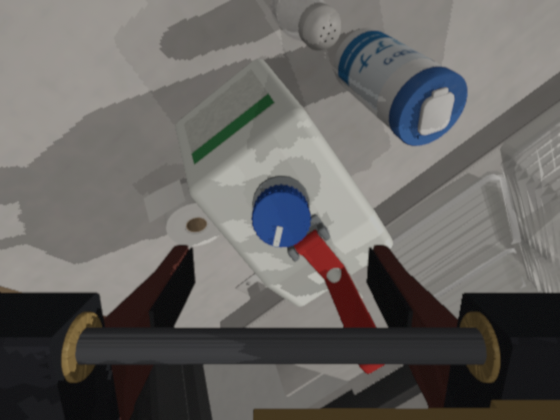

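The mark is now at (278, 237). That is about 125° of turn, or about 135° from tight (2.3 rad), so the cap is at its stop, which matches the torque rise on the last step. The tab is still open, the bystanders look unmoved and the gripper is clear.

```bash
python3 -c "
from station import r
r.wait(.5); print(r.hand_in())"
```

```text
the job is handed in; nothing more can be done
None
```

I flipped the tab back to about 1.85 rad and unscrewed the cap to its stop at about 2.3 rad. The gripper was clear and the job was handed in at about 24 s; no verdict came back.

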